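Pair the wrist pins with their pistons

TASK

Pick the three wrist pins (the plain bright steel tubes) out from the parts on the bench and stand each one upright near the middle of the cup of its own upturned piston: the short pin in the smallest piston, the middle pin in the middle one, the long pin in the largest. One pin stands in a light plastic stand: draw it straight up so that the stand neither tips nor comes along. Leave the pistons, the stand, the socket and the bolt standing where they are.

Things in the scene. Friction and masses are not known exactly. Their poses are not given: they have to be found in the camera images.
- pin_short: the short wrist pin: a plain, bright steel tube with an open top, 18 mm in diameter and 56 mm long, standing upright on the bench or through the pin stand (its foot is on the bench there too). Origin: centre of its foot; z along the tube, up
- pin_middle: the middle wrist pin: a plain, bright steel tube with an open top, 21 mm in diameter and 68 mm long, standing upright on the bench or through the pin stand (its foot is on the bench there too). Origin: centre of its foot; z along the tube, up
- pin_long: the long wrist pin: a plain, bright steel tube with an open top, 24 mm in diameter and 80 mm long, standing upright on the bench or through the pin stand (its foot is on the bench there too). Origin: centre of its foot; z along the tube, up
- piston_small: the small piston: aluminium, upside down, a loose round open cup standing on its crown; 66 mm in outside diameter, 56 mm inside, 40 mm high to the rim, flat cup floor 18 mm above its underside (cup 22 mm deep). Two low bosses inside the wall (at its +x and -x) reach in 4 mm. Origin: centre of its underside; z up
- piston_middle: the middle piston: aluminium, upside down, a loose round open cup standing on its crown; 80 mm in outside diameter, 70 mm inside, 40 mm high to the rim, flat cup floor 18 mm above its underside (cup 22 mm deep). Two low bosses inside the wall (at its +x and -x) reach in 4 mm. Origin: centre of its underside; z up
- piston_large: the large piston: aluminium, upside down, a loose round open cup standing on its crown; 94 mm in outside diameter, 84 mm inside, 40 mm high to the rim, flat cup floor 18 mm above its underside (cup 22 mm deep). Two low bosses inside the wall (at its +x and -x) reach in 4 mm. Origin: centre of its underside; z up
- pin_stand: a light (30 g) loose white plastic collar, 38 mm in outside diameter and 20 mm high, with four low feet reaching 28 mm from its axis; a 27 mm hole goes right through, and one of the three pins (any of them) stands in it on the bench. It tips or comes along if the pin is pulled askew. Origin: centre of its underside; z up
- socket: a black spanner socket standing on its narrow end, 32 mm in diameter and 50 mm high, open top; not a pin, to be left alone. Origin: centre of its underside; z up
- bolt: a dark steel flange bolt standing on its head, head 36 mm wide, shank 11 mm in diameter, 72 mm high in all; not a pin, to be left alone. Origin: centre of its underside; z up
Mind the look-alikes: they are no part of the job. Leave any red look-alike of the pin_short alone. Leave any green look-alike of the piston_small alone.

How it is judged:
By the outcome, as a careful person would: the job done as asked, in the order asked, and still so for the second after the job is handed in, with the robot touching nothing.
It also fails if it takes over 96 s, if anything falls off the work surface, if the arm or the gripper's body presses on something with over 40 N, if the wrist force passes 120 N, or if a joint passes its speed limit or range.

ROBOT

A 7-joint arm with a two-finger parallel gripper is mounted at the origin on the work surface. World frame = base frame: x ahead of the robot, y to its left, z up, the work surface at z = 0. Lengths are in m, angles in rad, forces in N, time in s.
With the tool pointing down it reaches from about 0.425 to 0.925 m from the base axis. Payload 6.8 kg.
Tool frame: the origin (TCP) lies at the very end of the fingers, on their centre line; the grasp point (between the pads) lies 19 mm behind it; z points along the fingers, y is the line along which they close (so a half turn about z gives the same grasp; the last joint's range is limited). The gripper opens to 85 mm and grips with 20 to 120 N. Pads are 22 mm wide; open, the fingers measure 114 mm over their backs; the gripper's body (76 mm by 85 mm) begins 54 mm behind the grasp point. The pads swing forward as they close: fully open they stand 13 mm farther back than shut.
Start: joints at [1.238, 0.477, 0.022, 1.555, -0.011, 1.109, -0.083], TCP at [0.15, -0.658, 0.231] pointing down, gripper open.
Joint ranges: [-2.96, 2.96], [-0.34, 2.1], [-1.41, 1.46], [0.24, 2.44], [-1.37, 4.51], [0.17, 1.92], [-2.96, 2.96]. Speed limits (rad/s): [2.39, 2.39, 3.14, 3.14, 3.14, 3.14, 3.14].

INTERFACE

Orientations are given as a rotation vector (axis times angle).
In Python, from bench import get_obs, viewer, r gives the robot as it stands. The module is installed in compiled form; this text tells all that it offers.
- The arm moves only by the tool play_rows, never from a script. Its argument "commands" is a list that holds one entry, the list of rows, each a list of 5 numbers: the gripper's target within -1 to 1 (shut at 1, half-way at 0, fully open at -1), then the shift along the tool's x, y, z scaled (see below), then the turn about the tool's z scaled (see below). A call has 1 to 12 rows; each row is the pose to reach, as a shift and turn from the pose commanded when the call began, along the tool's axes at that moment; what a row does not reach only later rows make up. The controller multiplies each number of a shift by 0.2 m and each number of a turn by pi/2 rad. A row lasts 1/12 s, in which the tool goes at most 41.7 mm and 7.16 degrees, less where a joint would pass 70% of its speed; a pose out of reach is approached as far as the arm can. A call with a number of a shift or a turn outside -1 to 1 is refused whole. A call with a gripper value outside its range is refused whole. The fingers move at their own pace and stop on an object; "grip_force" is the grip in N (left out, the last holds). Time passes only in rows, so rows that repeat a pose let the fingers close. It gives the time, the measured TCP pose, the force, the opening and the grip force at its end, in the units of the state.
- get_obs(): the state, without advancing time (a new reading comes with each control period).
- viewer.grab_frame(name): name is "side" or "top"; returns a dict with "pixels" (480x640x3 uint8, red, green, blue), "fovy" (degrees; the focal length in pixels is half the picture's height over the tangent of half this angle, whatever the lens; pixels are square), "cx", "cy" (the principal point, pixels), "distortion" ([k1, k2, p1, p2, k3] as OpenCV has them; the pictures are not rectified), "world_to_cam" (4x4, takes a point from world to camera coordinates). Camera axes: x right, y up, looking along -z (the intrinsics and any distortion apply to the point x, -y, -z); pixel columns grow to the right and rows downward; lengths in m; the calibration is good to about 2 mm. A picture is of the moment at which its call begins. There is no depth.
- r.hand_in(): hands the job in; it is judged then, once.
Trained networks look in a picture, given as the dict that the camera call returned (one of the last four; its "shot" number tells which), for a name from the list of things; names that differ only in an ending like _2 or _b are one class to them, and where a whole thing is asked for, a point or a joint stands for the part that bears it (a point fixed in the world has none). Each returns a list of dicts, best first, with "score" (0 to 1); they miss things now and then, are a little off and sometimes report something else, mostly with a low value. They report only what shows in the picture. A call takes as long as a camera call. They do not tell look-alikes from the thing itself.
- viewer.trace(picture, thing): "pixels" (480x640 bool, what is visible of it) and "rect" ([left, top, right, bottom] in pixels, round what is visible of it).
The state is a dict: "clock": time; "joints": joint angles; "qvel": joint speeds; "tau": joint torques, N m; "tcp_pos": TCP position; "orientation": TCP orientation; "contact_force": force on the tool from outside, world axes, zero at the start; "moment": the same for the moment, N m; "grip_width": finger opening in m; "gripper_force": force on a finger pad.
Only numpy, scipy, OpenCV 4.12 (cv2) and the standard library are available. Lean on these libraries where they do the work, as an engineer would, in place of code of your own. Each camera call takes 0.05 s, during which the arm holds its last target. There are 200 camera calls.

## Working session

There is one attempt and no reset: what is moved stays moved. The work goes in short steps, Python scripts to look and compute and a tool call to move; the robot and the scene stay as the last step left them, time stands still between calls to the robot, and variables do not carry over. Pictures are saved under pics/ and viewed, at most 14 in all, crops included, and the job is handed in when it is done.

Besides the shell and the picture viewer there is one more tool, called after "Request:" as name([rows], argument=value, ...), one row to a line, values as JSON. play_rows: Moves the arm, as the interface text tells. Shifts and turns lie within -1 to 1; 1 stands for 0.2 m of shift or pi/2 rad of turn. Its arguments: {"type":"object","properties":{"commands":{"type":"array","items":{"type":"array","items":{"type":"array","items":{"type":"number","minimum":-1,"maximum":1}}}},"grip_force":{"type":"number"}},"required":["commands"]}

```bash
mkdir -p pics; cat > h.py <<'E'
import numpy as np, cv2
from bench import get_obs, viewer, r
def K(f):
    h=f["pixels"].shape[0]; F=h/2/np.tan(np.radians(f["fovy"])/2)
    return np.array([[F,0,f["cx"]],[0,F,f["cy"]],[0,0,1.]])
def ray(f,uv):
    n=cv2.undistortPoints(np.array([[uv]],float),K(f),np.array(f["distortion"],float))[0,0]
    W=np.array(f["world_to_cam"]); R=W[:3,:3]; t=W[:3,3]
    d=R.T@np.array([n[0],-n[1],-1.]); return -R.T@t, d/np.linalg.norm(d)
def at(f,uv,z):
    o,d=ray(f,uv); return o+d*(z-o[2])/d[2]
def proj(f,P):
    W=np.array(f["world_to_cam"]); p=(W[:3,:3]@np.atleast_2d(P).T).T+W[:3,3]
    p=p*[1,-1,-1]
    return cv2.projectPoints(p,np.zeros(3),np.zeros(3),K(f),np.array(f["distortion"],float))[0][:,0]
def tri(f,a,g,b):
    o1,d1=ray(f,a);o2,d2=ray(g,b)
    A=np.array([d1,-d2]).T; s=np.linalg.lstsq(A,o2-o1,rcond=None)[0]
    p,q=o1+d1*s[0],o2+d2*s[1]; return (p+q)/2,np.linalg.norm(p-q)
def save(f,n,crop=None,k=1):
    im=f["pixels"][:,:,::-1]
    if crop: l,t,R,b=crop; im=im[t:b,l:R]
    cv2.imwrite("pics/"+n,cv2.resize(im,None,fx=k,fy=k,interpolation=cv2.INTER_CUBIC))
E
python3 - <<'E'
from h import *
o=get_obs();print(o)
T=viewer.grab_frame("top");S=viewer.grab_frame("side")
save(T,"t0.png");save(S,"s0.png")
for f,n in((T,"top"),(S,"side")):
    print(n,np.round(ray(f,(320,240)),3).tolist(),f["fovy"],f["distortion"])
    for t in "pin_short pin_middle pin_long piston_small piston_middle piston_large pin_stand socket bolt".split():
        print(n,t,[(round(d["score"],2),[int(x) for x in d["rect"]]) for d in viewer.trace(f,t)])
E
```

```text
{'clock': 0.0, 'joints': array([ 1.23790587,  0.47779721,  0.02233102,  1.55646809, -0.01146394,
        1.10929803, -0.08312713]), 'qvel': array([-0.00190139, -0.00016112,  0.00013452,  0.00012918,  0.00073802,
        0.0002767 , -0.0016681 ]), 'tau': array([ 6.92622743e-04, -5.96452117e+01,  1.60786740e+00, -2.81192029e+01,
        1.23925356e-02,  9.30491136e-03,  9.73416803e-06]), 'tcp_pos': array([ 0.15030469, -0.6574369 ,  0.23032048]), 'orientation': array([-3.11997331e+00, -3.52182874e-01,  5.81215412e-04]), 'contact_force': array([-0.60489009, -0.11644009, -0.36772607]), 'moment': array([-0.01414301, -0.01832475,  0.01325043]), 'gripper_force': 0.0, 'grip_width': 0.08544138963002136}
top [[0.326, 0.068, 1.184], [0.211, -0.008, -0.977]] 43.9902975092366 [0.05405409 0.         0.         0.         0.        ]
top pin_short [(0.6, [331, 323, 343, 332]), (0.48, [338, 291, 350, 303]), (0.41, [325, 269, 334, 280])]
top pin_middle [(0.5, [225, 276, 238, 292])]
top pin_long [(0.63, [472, 295, 491, 318]), (0.52, [410, 278, 429, 294])]
top piston_small [(0.96, [187, 166, 219, 202]),
[... 484 characters left out ...]
 0.         0.         0.         0.        ]
side pin_short [(0.72, [352, 229, 364, 252]), (0.63, [409, 234, 427, 263]), (0.55, [382, 228, 394, 256]), (0.16, [342, 284, 358, 321])]
side pin_middle [(0.97, [345, 286, 360, 321])]
side pin_long [(0.61, [379, 183, 397, 222]), (0.26, [312, 171, 353, 203])]
side piston_small [(0.85, [252, 292, 306, 342]), (0.74, [230, 341, 268, 400]), (0.56, [182, 295, 219, 317])]
side piston_middle [(0.64, [277, 215, 320, 256])]
side piston_large [(0.88, [311, 172, 354, 205])]
side pin_stand [(0.57, [329, 313, 369, 338]), (0.2, [378, 182, 396, 224])]
side socket [(0.92, [348, 248, 369, 286]), (0.28, [276, 218, 321, 252])]
side bolt [(0.73, [399, 168, 410, 202])]
```

View pics/t0.png

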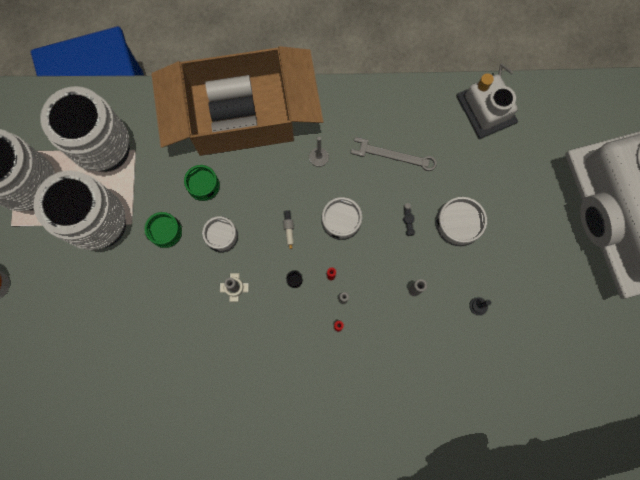

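View pics/s0.png

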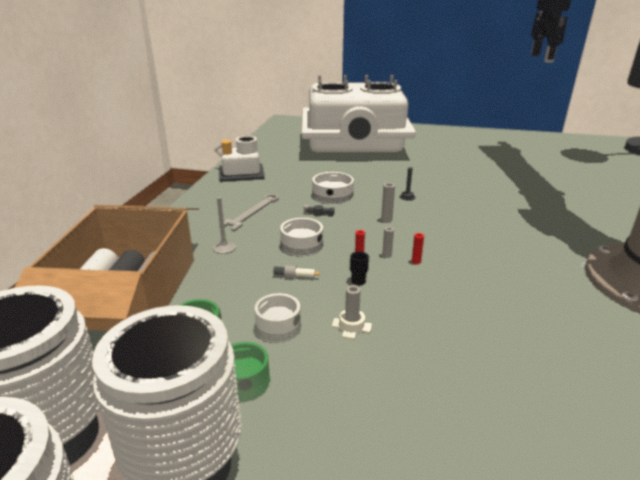

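The top view shows steel pins at (344,297), (420,286) and in the stand at (234,285). The red look-alikes are at (331,273) and (339,325). The bare pistons are at (219,234), (342,218) and (462,221), and the green look-alikes are at (201,182) and (163,230). The side view agrees: pins at (388,242), (388,203) and in the stand at (352,303), with red ones at (360,243) and (418,248). The socket is at (294,279) and the bolt at (481,305) in the top view.

```bash
python3 - <<'E'
from h import *
T=viewer.grab_frame("top");S=viewer.grab_frame("side")
def c(f,x,y,w,h,k): return cv2.resize(f["pixels"][y-h:y+h,x-w:x+w,::-1],None,fx=k,fy=k,interpolation=cv2.INTER_CUBIC)
a=np.hstack([c(T,*p,20,20,6) for p in((234,285),(344,297),(420,286))])
b=np.hstack([c(S,*p,20,30,6) for p in((352,308),(388,242),(388,203))])
cv2.imwrite("pics/c1.png",np.vstack([a,b]))
E
```

```text
(no output)
```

View pics/c1.png

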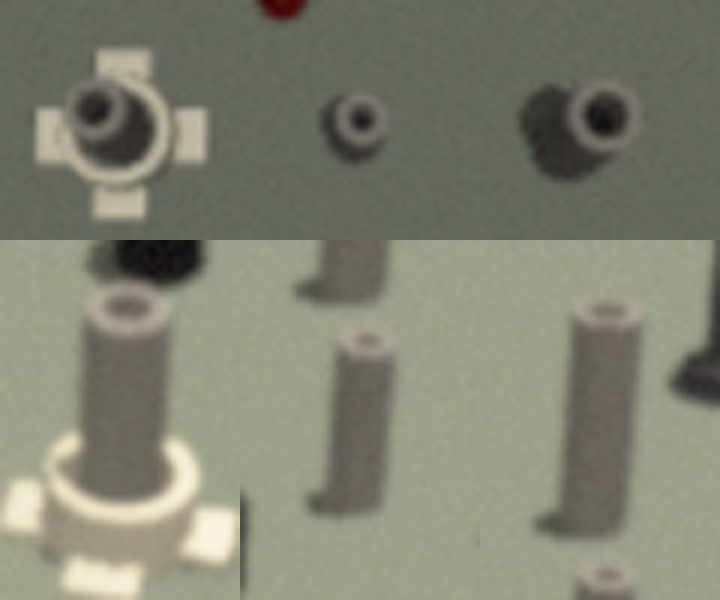

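```bash
cat > fit.py <<'E'
from h import *
from scipy.optimize import minimize
from scipy.ndimage import map_coordinates
def grad(f):
    g=cv2.GaussianBlur(cv2.cvtColor(f["pixels"],cv2.COLOR_RGB2GRAY).astype(float),(0,0),0.8)
    return np.hypot(cv2.Sobel(g,-1,1,0),cv2.Sobel(g,-1,0,1))
A=np.linspace(0,2*np.pi,120,endpoint=False)
def circ(x,y,z,rad): return np.c_[x+rad*np.cos(A),y+rad*np.sin(A),0*A+z]
def fit(fs,p0,rads,zfix=None):
    G=[grad(f) for f in fs]
    def cost(p):
        z=p[2] if zfix is None else zfix
        s=0
        for f,g in zip(fs,G):
            for R in rads:
                uv=proj(f,circ(p[0],p[1],z,R)); s-=map_coordinates(g,[uv[:,1],uv[:,0]],order=1).mean()
        return s
    best=None
    for dx in(-.006,0,.006):
        for dy in(-.006,0,.006):
            q=np.array(p0[:3 if zfix is None else 2])+np.array([dx,dy,0])[:3 if zfix is None else 2]
            s=minimize(cost,q,method="Nelder-Mead",options=dict(initial_simplex=np.vstack([q]+[q+.004*e for e in np.eye(len(q))])))
            if best is None or s.fun<best.fun: best=s
    return best.x,best.fun
def overlay(f,items,n,boxes,k):
    ims=[]
    for (l,t,R,b) in boxes:
        im=cv2.resize(f["pixels"][t:b,l:R,::-1],None,fx=k,fy=k,interpolation=cv2.INTER_CUBIC)
        for x,y,z,rad in items:
            uv=(proj(f,circ(x,y,z,rad))-[l,t]+.5)*k-.5
            cv2.polylines(im,[np.int32(uv*8)],True,(0,0,255),1,shift=3)
        ims.append(im)
    return ims
E
python3 - <<'E'
from fit import *
T=viewer.grab_frame("top");S=viewer.grab_frame("side")
c=.42
it=[]
for n,a,b,rad,h in(("pin_mid",(229.8,282.8),(353.2,289.3),.0105,.068),("pin_short",(344.2,297),(389.3,229),.009,.056),("pin_long",(421,285.3),(389.2,185.2),.012,.08)):
    p,e=tri(T,np.array(a)-c,S,np.array(b)-c)
    q,v=fit([T,S],p,[rad]); print(n,"tri",p.round(4),"gap",round(e,4),"fit",q.round(4),"fixed z",fit([T,S],p,[rad],h)[0].round(4))
    it.append((*q[:2],q[2],rad))
for n,a,b,R in(("small",(219.5,233),(278,306),.033),("mid",(342,217.5),(302,231),.040),("large",(462,220.5),(333,183),.047)):
    p,e=tri(T,a,S,b)
    q,v=fit([T,S],p,[R,R-.005]); q2=fit([T,S],p,[R,R-.005],.04)[0]
    print(n,"tri",p.round(4),"gap",round(e,4),"fit",q.round(4),"fixed",q2.round(4)); it+=[(*q,R),(*q,R-.005)]
I=overlay(T,it,"",[(200,255,260,315),(190,205,250,265),(312,188,372,248),(432,190,492,250)],3)
J=overlay(S,it,"",[(322,275,382,335),(248,285,308,345),(272,205,332,265),(303,155,363,215)],3)
cv2.imwrite("pics/o1.png",np.vstack([np.hstack(I),np.hstack(J)]))
E
```

```text
pin_mid tri [0.4874 0.2316 0.0698] gap 0.0002 fit [0.48   0.2225 0.0786] fixed z [0.4796 0.224 ]
pin_short tri [0.4585 0.0159 0.0581] gap 0.0006 fit [0.4586 0.0211 0.0512] fixed z [0.458  0.0213]
pin_long tri [ 0.4756 -0.1268  0.0815] gap 0.001 fit [ 0.4738 -0.1118  0.0781] fixed z [ 0.4737 -0.1107]
small tri [0.5906 0.2568 0.0408] gap 0.0015 fit [0.592  0.2588 0.0415] fixed [0.5924 0.2583]
mid tri [0.6197 0.0142 0.0328] gap 0.0001 fit [0.6207 0.0151 0.0392] fixed [0.6205 0.0154]
large tri [ 0.6097 -0.2245  0.0325] gap 0.0003 fit [ 0.6109 -0.2247  0.0389] fixed [ 0.6106 -0.2242]
```

View pics/o1.png

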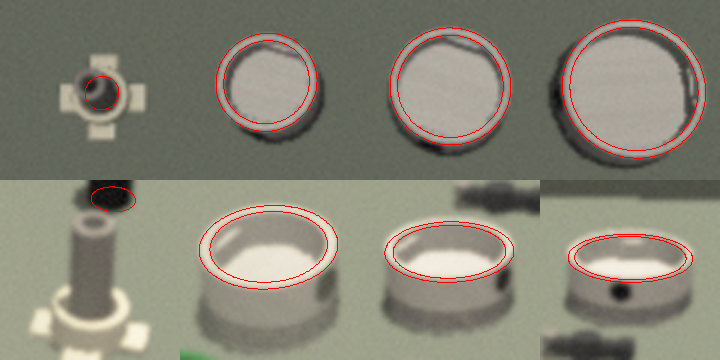

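The overlays fit all three piston rims to about 1 px, with heights of 39–41 mm. The free pin fits locked onto other edges, so I use the two-view triangulation instead. It gives pin tops at 58, 70 and 81.5 mm, so these are the short, middle (in the stand) and long steel pins; the red and green things are ruled out by colour.

Request:
play_rows([
  [[-1, 0.3, -0.25, 0, 0.07], [-1, 0.6, -0.5, 0, 0.143], [-1, 0.952, -0.798, 0, 0.143], [-1, 0.952, -0.798, 0, 0.143], [-1, 0.952, -0.798, 0, 0.143], [-1, 0.952, -0.798, 0, 0.143], [-1, 0.952, -0.798, 0, 0.143], [-1, 0.952, -0.798, 0, 0.143], [-1, 0.952, -0.798, 0, 0.143]],
], grip_force=50)

```text
clock: 1.95
tcp_pos: [0.3002, -0.4605, 0.2316]
orientation: [3.141, 0.0, -0.0]
contact_force: [0.0, -0.8, 0.1]
grip_width: 0.0856
gripper_force: 0.0
```

```bash
cat > go.py <<'E'
import sys
from h import *
from scipy.spatial.transform import Rotation as Ro
def go(*t):
    o=get_obs(); R=Ro.from_rotvec(o["orientation"]); d=R.inv().apply(np.array(t)-o["tcp_pos"])/.2
    print("pos",o["tcp_pos"].round(4),"scaled",d.round(3),"xaxis",R.apply([1,0,0]).round(3),"z",R.apply([0,0,1]).round(3),"clk",round(o["clock"],2),"w",round(o["grip_width"],4))
if __name__=="__main__": go(*map(float,sys.argv[1:4]))
E
python3 go.py .4585 .016 .2
```

```text
pos [ 0.3002 -0.4605  0.2316] scaled [ 0.792 -2.383  0.156] xaxis [ 1.  0. -0.] z [-0.    -0.001 -1.   ] clk 1.95 w 0.0856
```

Request:
play_rows([
  [[-1, 0.15, -0.2, 0, 0], [-1, 0.3, -0.4, 0, 0], [-1, 0.4, -0.6, 0, 0], [-1, 0.5, -0.8, 0, 0], [-1, 0.6, -1, 0, 0], [-1, 0.6, -1, 0, 0], [-1, 0.6, -1, 0, 0], [-1, 0.6, -1, 0, 0]],
])

```text
clock: 2.62
tcp_pos: [0.4207, -0.2604, 0.2314]
orientation: [3.141, 0.001, 0.0]
contact_force: [-0.8, -0.2, -0.5]
grip_width: 0.0855
gripper_force: 0.0
```

Request:
play_rows([
  [[-1, 0.05, -0.2, 0, 0], [-1, 0.1, -0.4, 0, 0], [-1, 0.15, -0.6, 0, 0], [-1, 0.19, -0.8, 0, 0], [-1, 0.19, -1, 0, 0], [-1, 0.19, -1, 0, 0], [-1, 0.19, -1, 0, 0]],
])

```text
clock: 3.2
tcp_pos: [0.4587, -0.0604, 0.2313]
orientation: [3.141, 0.001, 0.0]
contact_force: [0.7, -1.6, 0.3]
grip_width: 0.0854
gripper_force: 0.0
```

```bash
python3 go.py .4585 .016 .1
```

```text
pos [ 0.4587 -0.0604  0.2313] scaled [-0.001 -0.382  0.657] xaxis [1.    0.001 0.   ] z [ 0. -0. -1.] clk 3.2 w 0.0854
```

Request:
play_rows([
  [[-1, 0, -0.2, 0, 0], [-1, 0, -0.382, 0, 0], [-1, 0, -0.382, 0, 0], [-1, 0, -0.382, 0.2, 0], [-1, 0, -0.382, 0.4, 0], [-1, 0, -0.382, 0.6, 0], [-1, 0, -0.382, 0.657, 0], [-1, 0, -0.382, 0.657, 0], [-1, 0, -0.382, 0.657, 0]],
])

```text
clock: 3.95
tcp_pos: [0.4586, 0.0139, 0.0995]
orientation: [3.141, -0.006, -0.002]
contact_force: [0.2, -0.4, 0.8]
grip_width: 0.0854
gripper_force: 0.0
```

```bash
python3 - <<'E'
from go import *
go(.4585,.016,.027)
S=viewer.grab_frame("side");T=viewer.grab_frame("top")
def c(f,l,t,R,b,k): return cv2.resize(f["pixels"][t:b,l:R,::-1],None,fx=k,fy=k,interpolation=cv2.INTER_CUBIC)
cv2.imwrite("pics/g1.png",np.hstack([c(S,340,180,440,300,4),c(T,290,220,390,340,4)]))
E
```

```text
pos [0.4586 0.0139 0.0995] scaled [ 0.    -0.011  0.363] xaxis [ 1.    -0.004 -0.001] z [-0.002 -0.001 -1.   ] clk 3.95 w 0.0854
```

View pics/g1.png

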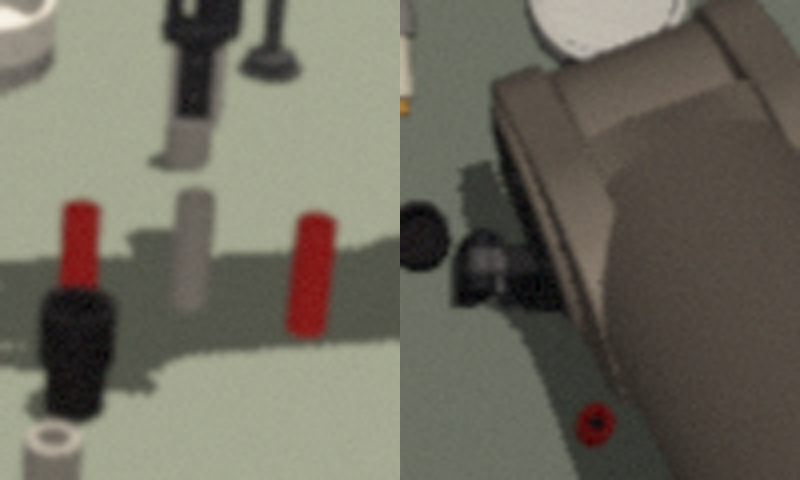

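The side crop shows the finger directly over the short steel pin (both at column ~388), with the red look-alikes at ~360 and ~418 well clear. I descend and grip.

Request:
play_rows([
  [[-1, 0, -0.01, 0.12, 0], [-1, 0, -0.01, 0.24, 0], [-1, 0, -0.01, 0.363, 0], [-1, 0, -0.01, 0.363, 0], [-1, 0, -0.01, 0.363, 0], [1, 0, -0.01, 0.363, 0], [1, 0, -0.01, 0.363, 0], [1, 0, -0.01, 0.363, 0], [1, 0, -0.01, 0.363, 0], [1, 0, -0.01, 0.363, 0], [1, 0, -0.01, 0.363, 0], [1, 0, -0.01, 0.363, 0]],
], grip_force=50)

```text
clock: 5.05
tcp_pos: [0.4589, 0.0184, 0.0279]
orientation: [3.141, 0.0, 0.001]
contact_force: [-0.7, -0.6, 7.7]
grip_width: 0.0166
gripper_force: 48.6
```

Request:
play_rows([
  [[1, 0, 0, -0.1, 0], [1, 0, 0, -0.25, 0], [1, 0, 0, -0.45, 0], [1, 0, 0, -0.65, 0], [1, 0.1, -0.15, -0.65, 0], [1, 0.2, -0.3, -0.65, 0], [1, 0.3, -0.45, -0.65, 0], [1, 0.4, -0.6, -0.65, 0], [1, 0.5, -0.75, -0.65, 0], [1, 0.6, -0.9, -0.65, 0], [1, 0.6, -0.9, -0.65, 0], [1, 0.6, -0.9, -0.65, 0]],
])

```text
clock: 6.05
tcp_pos: [0.5783, 0.201, 0.1568]
orientation: [-3.14, -0.006, 0.001]
contact_force: [-0.1, -1.5, 0.0]
grip_width: 0.0163
gripper_force: 49.0
```

```bash
python3 go.py .592 .2586 .158
```

```text
pos [0.5783 0.201  0.1568] scaled [ 0.069 -0.288 -0.006] xaxis [ 1.     0.004 -0.001] z [-0.001  0.001 -1.   ] clk 6.05 w 0.0163
```

Request:
play_rows([
  [[1, 0.035, -0.14, 0, 0], [1, 0.069, -0.28, 0, 0], [1, 0.069, -0.288, 0, 0], [1, 0.069, -0.288, 0, 0], [1, 0.069, -0.288, 0, 0], [1, 0.069, -0.288, 0.1, 0], [1, 0.069, -0.288, 0.25, 0], [1, 0.069, -0.288, 0.4, 0], [1, 0.069, -0.288, 0.5, 0], [1, 0.069, -0.288, 0.5, 0], [1, 0.069, -0.288, 0.5, 0]],
])

```text
clock: 6.97
tcp_pos: [0.5916, 0.2537, 0.0566]
orientation: [3.139, -0.002, -0.003]
contact_force: [0.4, 0.7, -0.6]
grip_width: 0.0165
gripper_force: 49.1
```

```bash
python3 - <<'E'
from go import *
go(.592,.2586,.0465)
S=viewer.grab_frame("side");T=viewer.grab_frame("top")
def c(f,l,t,R,b,k): return cv2.resize(f["pixels"][t:b,l:R,::-1],None,fx=k,fy=k,interpolation=cv2.INTER_CUBIC)
cv2.imwrite("pics/g2.png",np.hstack([c(S,230,240,330,360,4),c(T,170,180,270,300,4)]))
E
```

```text
pos [0.5916 0.2537 0.0566] scaled [ 0.002 -0.024  0.051] xaxis [ 1.    -0.002 -0.002] z [-0.002 -0.002 -1.   ] clk 6.97 w 0.0165
```

View pics/g2.png

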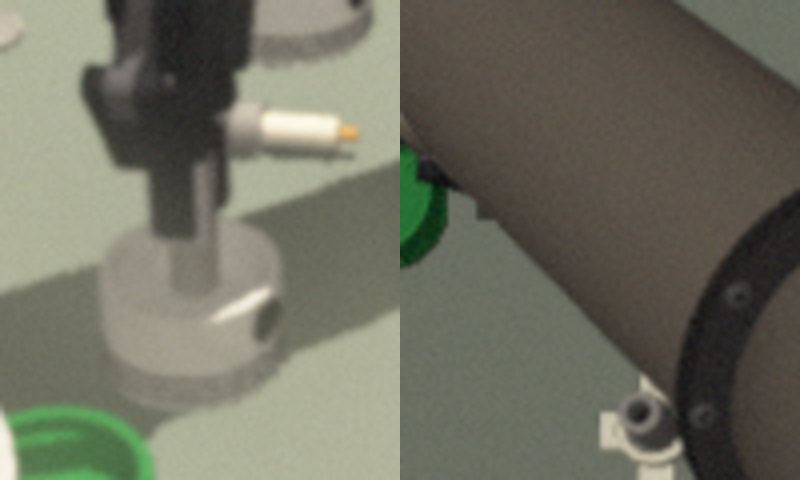

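Side crop: the pin hangs inside the small piston's cup at (278,308), slightly above the floor. I lower it the last 10 mm.

Request:
play_rows([
  [[1, 0, -0.01, 0.02, 0], [1, 0, -0.01, 0.035, 0], [1, 0, -0.01, 0.045, 0], [1, 0, -0.01, 0.05, 0], [1, 0, -0.01, 0.05, 0], [1, 0, -0.01, 0.05, 0]],
])

```text
clock: 7.57
tcp_pos: [0.5922, 0.258, 0.0473]
orientation: [3.142, 0.0, -0.0]
contact_force: [-0.2, 0.5, -0.8]
grip_width: 0.0166
gripper_force: 49.1
```

Request:
play_rows([
  [[1, 0, 0, 0.005, 0], [1, 0, 0, 0.008, 0], [1, 0, 0, 0.008, 0]],
])

```text
clock: 7.82
tcp_pos: [0.5924, 0.2581, 0.0461]
orientation: [-3.142, -0.0, -0.001]
contact_force: [0.1, -0.2, 2.3]
grip_width: 0.0167
gripper_force: 49.4
```

Request:
play_rows([
  [[0.5, 0, 0, 0, 0], [0.3, 0, 0, 0, 0], [0, 0, 0, 0, 0], [0, 0, 0, 0, 0], [0, 0, 0, -0.1, 0], [0, 0, 0, -0.25, 0], [0, 0, 0, -0.4, 0], [0, 0, 0, -0.5, 0], [-1, 0, 0, -0.6, 0], [-1, 0, 0, -0.6, 0], [-1, 0, 0, -0.6, 0]],
])

```text
clock: 8.73
tcp_pos: [0.5929, 0.2584, 0.1669]
orientation: [-3.141, -0.0, -0.004]
contact_force: [-0.2, 0.2, -0.5]
grip_width: 0.0771
gripper_force: 0.0
```

```bash
python3 go.py .4874 .2316 .15
```

```text
pos [0.5929 0.2584 0.1669] scaled [-0.527  0.134  0.083] xaxis [1.    0.    0.002] z [ 0.002  0.001 -1.   ] clk 8.73 w 0.0771
```

Request:
play_rows([
  [[-1, -0.15, 0.04, 0, 0], [-1, -0.3, 0.08, 0, 0], [-1, -0.45, 0.12, 0, 0], [-1, -0.527, 0.134, 0, 0], [-1, -0.527, 0.134, 0, 0], [-1, -0.527, 0.134, 0, 0], [-1, -0.527, 0.134, 0.1, 0], [-1, -0.527, 0.134, 0.25, 0], [-1, -0.527, 0.134, 0.3, 0], [-1, -0.527, 0.134, 0.3, 0], [-1, -0.527, 0.134, 0.3, 0]],
])

```text
clock: 9.65
tcp_pos: [0.4871, 0.2313, 0.1053]
orientation: [3.141, -0.0, -0.002]
contact_force: [-0.4, -0.1, 0.3]
grip_width: 0.0847
gripper_force: 0.0
```

```bash
python3 - <<'E'
from go import *
go(.4874,.2316,.034)
S=viewer.grab_frame("side");T=viewer.grab_frame("top")
print(at(T,(229.4,282.4),.068),at(S,(352.8,288.9),.068), at(T,(343.8,296.6),.056),at(S,(388.9,228.6),.056))
def c(f,l,t,R,b,k): return cv2.resize(f["pixels"][t:b,l:R,::-1],None,fx=k,fy=k,interpolation=cv2.INTER_CUBIC)
cv2.imwrite("pics/g3.png",np.hstack([c(S,250,230,400,350,5)]))
E
```

```text
pos [0.4871 0.2313 0.1053] scaled [ 0.002 -0.002  0.356] xaxis [ 1.    -0.    -0.002] z [-0.002 -0.    -1.   ] clk 9.65 w 0.0847
[0.4875429  0.23178002 0.068     ] [0.4878228  0.22896478 0.068     ] [0.45842019 0.01574566 0.056     ] [0.45908971 0.01181791 0.056     ]
```

View pics/g3.png

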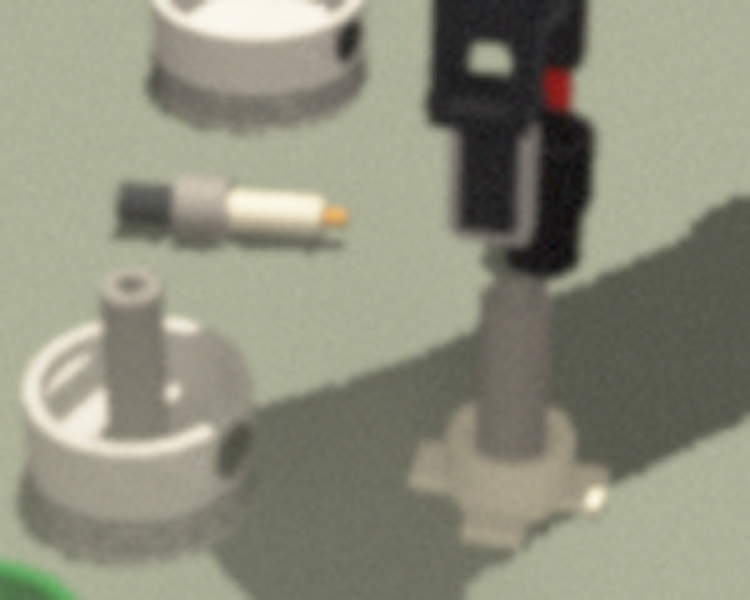

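The short pin stands upright in the small piston (crop ~(130,360)), and the finger offset over the stand pin matches the perspective. I go down on the stand pin.

Request:
play_rows([
  [[-1, 0.002, 0, 0.12, 0], [-1, 0.002, 0, 0.24, 0], [-1, 0.002, 0, 0.356, 0], [-1, 0.002, 0, 0.356, 0], [-1, 0.002, 0, 0.356, 0], [1, 0.002, 0, 0.356, 0], [1, 0.002, 0, 0.356, 0], [1, 0.002, 0, 0.356, 0], [1, 0.002, 0, 0.356, 0], [1, 0.002, 0, 0.356, 0], [1, 0.002, 0, 0.356, 0], [1, 0.002, 0, 0.356, 0]],
])

```text
clock: 10.75
tcp_pos: [0.4876, 0.2313, 0.0352]
orientation: [-3.141, -0.0, -0.001]
contact_force: [-0.0, -1.2, 5.9]
grip_width: 0.0201
gripper_force: 48.8
```

Request:
play_rows([
  [[1, 0, 0, -0.05, 0], [1, 0, 0, -0.1, 0], [1, 0, 0, -0.15, 0], [1, 0, 0, -0.2, 0], [1, 0, 0, -0.25, 0], [1, 0, 0, -0.35, 0], [1, 0, 0, -0.5, 0], [1, 0, 0, -0.65, 0], [1, 0, 0, -0.65, 0], [1, 0, 0, -0.65, 0]],
])

```text
clock: 11.58
tcp_pos: [0.4884, 0.2319, 0.167]
orientation: [-3.14, 0.0, -0.007]
contact_force: [-0.8, -1.0, -1.7]
grip_width: 0.0192
gripper_force: 48.9
```

```bash
python3 - <<'E'
from go import *
go(.6206,.0152,.16)
S=viewer.grab_frame("side")
def c(f,l,t,R,b,k): return cv2.resize(f["pixels"][t:b,l:R,::-1],None,fx=k,fy=k,interpolation=cv2.INTER_CUBIC)
cv2.imwrite("pics/g4.png",np.hstack([c(S,290,210,410,350,4)]))
E
```

```text
pos [0.4884 0.2319 0.167 ] scaled [0.661 1.083 0.036] xaxis [ 1.    -0.     0.004] z [ 0.004  0.002 -1.   ] clk 11.58 w 0.0192
```

View pics/g4.png

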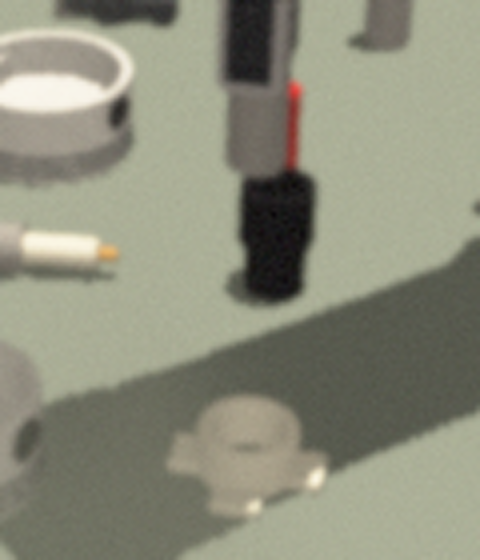

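The stand is on the bench where it was (crop ~(247,450)) and the middle pin is in the gripper. I carry it to the middle piston.

Request:
play_rows([
  [[1, 0.12, 0.16, 0, 0], [1, 0.24, 0.32, 0, 0], [1, 0.36, 0.48, 0, 0], [1, 0.48, 0.64, 0, 0], [1, 0.6, 0.8, 0, 0], [1, 0.66, 0.95, 0, 0], [1, 0.66, 1, 0, 0], [1, 0.66, 1, 0, 0], [1, 0.66, 1, 0, 0], [1, 0.66, 1, 0, 0]],
])

```text
clock: 12.47
tcp_pos: [0.6181, 0.0335, 0.1638]
orientation: [-3.14, -0.004, 0.003]
contact_force: [0.2, 0.6, -1.6]
grip_width: 0.02
gripper_force: 49.0
```

```bash
python3 go.py .6206 .0152 .064
```

```text
pos [0.6181 0.0335 0.1638] scaled [0.013 0.092 0.499] xaxis [ 1.     0.003 -0.002] z [-0.002  0.001 -1.   ] clk 12.47 w 0.02
```

Request:
play_rows([
  [[1, 0.01, 0.09, 0, 0], [1, 0.01, 0.09, 0, 0], [1, 0.01, 0.09, 0, 0], [1, 0.01, 0.09, 0.12, 0], [1, 0.01, 0.09, 0.25, 0], [1, 0.01, 0.09, 0.38, 0], [1, 0.01, 0.09, 0.48, 0], [1, 0.01, 0.09, 0.52, 0], [1, 0.01, 0.09, 0.54, 0], [1, 0.01, 0.09, 0.54, 0], [1, 0.01, 0.09, 0.54, 0]],
])

```text
clock: 13.38
tcp_pos: [0.622, 0.0141, 0.0577]
orientation: [-3.141, -0.001, -0.003]
contact_force: [0.6, -0.4, 0.8]
grip_width: 0.0197
gripper_force: 49.0
```

```bash
python3 - <<'E'
from go import *
go(.6206,.0152,.053)
S=viewer.grab_frame("side")
def c(f,l,t,R,b,k): return cv2.resize(f["pixels"][t:b,l:R,::-1],None,fx=k,fy=k,interpolation=cv2.INTER_CUBIC)
cv2.imwrite("pics/g5.png",np.hstack([c(S,260,170,350,270,4)]))
E
```

```text
pos [0.622  0.0141 0.0577] scaled [-0.007 -0.006  0.023] xaxis [1.    0.001 0.002] z [ 0.002  0.    -1.   ] clk 13.38 w 0.0197
```

View pics/g5.png

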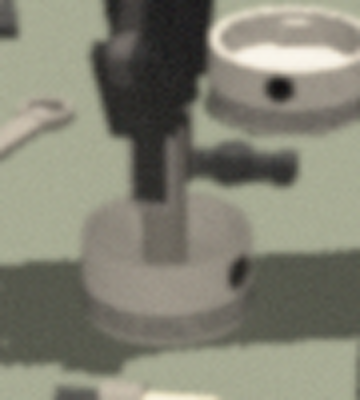

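The middle pin hangs inside the middle piston's cup at ~(301,232). I ease it down.

Request:
play_rows([
  [[1, 0, 0, 0.01, 0], [1, 0, 0, 0.018, 0], [1, 0, 0, 0.022, 0], [1, 0, 0, 0.022, 0], [1, 0, 0, 0.022, 0]],
])

```text
clock: 13.85
tcp_pos: [0.6219, 0.0132, 0.0532]
orientation: [3.142, -0.0, 0.002]
contact_force: [-1.0, -0.5, 5.8]
grip_width: 0.0197
gripper_force: 49.8
```

Request:
play_rows([
  [[0.5, 0, 0, 0, 0], [0.3, 0, 0, 0, 0], [0, 0, 0, 0, 0], [0, 0, 0, 0, 0], [0, 0, 0, -0.1, 0], [0, 0, 0, -0.25, 0], [0, 0, 0, -0.4, 0], [0, 0, 0, -0.5, 0], [-1, 0, 0, -0.6, 0], [-1, 0, 0, -0.6, 0], [-1, 0, 0, -0.6, 0]],
])

```text
clock: 14.77
tcp_pos: [0.6219, 0.0133, 0.1732]
orientation: [3.142, 0.0, 0.004]
contact_force: [-0.6, 0.6, 0.1]
grip_width: 0.077
gripper_force: 0.0
```

```bash
python3 go.py .4756 -.1268 .15
```

```text
pos [0.6219 0.0133 0.1732] scaled [-0.732  0.7    0.114] xaxis [1.    0.    0.002] z [ 0.002 -0.    -1.   ] clk 14.77 w 0.077
```

Request:
play_rows([
  [[-1, -0.12, 0.12, 0, 0], [-1, -0.24, 0.24, 0, 0], [-1, -0.36, 0.36, 0, 0], [-1, -0.48, 0.48, 0, 0], [-1, -0.6, 0.6, 0, 0], [-1, -0.732, 0.7, 0, 0], [-1, -0.732, 0.7, 0, 0], [-1, -0.732, 0.7, 0, 0], [-1, -0.732, 0.7, 0.1, 0], [-1, -0.732, 0.7, 0.2, 0], [-1, -0.732, 0.7, 0.2, 0], [-1, -0.732, 0.7, 0.2, 0]],
])

```text
clock: 15.77
tcp_pos: [0.4746, -0.1256, 0.1311]
orientation: [-3.14, -0.003, 0.004]
contact_force: [-1.0, -0.2, -0.7]
grip_width: 0.0854
gripper_force: 0.0
```

```bash
python3 - <<'E'
from go import *
go(.4756,-.1265,.040)
S=viewer.grab_frame("side");T=viewer.grab_frame("top")
print(at(T,(420.6,284.9),.08),at(S,(388.8,184.8),.08),at(T,(481,303),.06))
def c(f,l,t,R,b,k): return cv2.resize(f["pixels"][t:b,l:R,::-1],None,fx=k,fy=k,interpolation=cv2.INTER_CUBIC)
cv2.imwrite("pics/g6.png",np.hstack([c(S,260,130,420,270,5)]))
E
```

```text
pos [ 0.4746 -0.1256  0.1311] scaled [0.006 0.005 0.455] xaxis [ 1.     0.002 -0.003] z [-0.003  0.001 -1.   ] clk 15.77 w 0.0854
[ 0.47528688 -0.12710354  0.08      ] [ 0.47635167 -0.13046214  0.08      ] [ 0.44202614 -0.24225844  0.06      ]
```

View pics/g6.png

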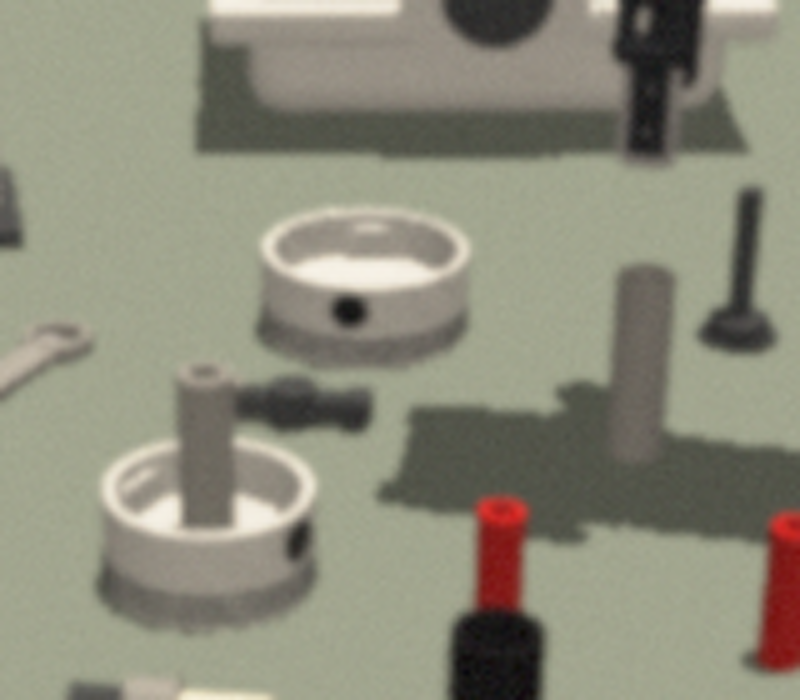

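The middle pin stands in the middle piston (crop ~(205,450)). The finger (crop column ~647) lines up with the long pin (crop column ~645), so I descend and grip.

Request:
play_rows([
  [[-1, 0, 0.005, 0.12, 0], [-1, 0, 0.005, 0.24, 0], [-1, 0, 0.005, 0.36, 0], [-1, 0, 0.005, 0.45, 0], [-1, 0, 0.005, 0.45, 0], [-1, 0, 0.005, 0.45, 0], [1, 0, 0.005, 0.45, 0], [1, 0, 0.005, 0.45, 0], [1, 0, 0.005, 0.45, 0], [1, 0, 0.005, 0.45, 0], [1, 0, 0.005, 0.45, 0], [1, 0, 0.005, 0.45, 0]],
])

```text
clock: 16.87
tcp_pos: [0.4753, -0.128, 0.0428]
orientation: [3.141, -0.0, 0.002]
contact_force: [-1.3, -0.2, 5.4]
grip_width: 0.0226
gripper_force: 48.6
```

Request:
play_rows([
  [[1, 0, 0, -0.1, 0], [1, 0, 0, -0.25, 0], [1, 0, 0, -0.4, 0], [1, 0, 0, -0.6, 0], [1, 0.15, 0.1, -0.65, 0], [1, 0.3, 0.2, -0.65, 0], [1, 0.45, 0.3, -0.65, 0], [1, 0.6, 0.4, -0.65, 0], [1, 0.67, 0.48, -0.65, 0], [1, 0.67, 0.48, -0.65, 0], [1, 0.67, 0.48, -0.65, 0], [1, 0.67, 0.48, -0.65, 0]],
])

```text
clock: 17.87
tcp_pos: [0.608, -0.2229, 0.1715]
orientation: [-3.141, -0.001, 0.003]
contact_force: [-0.5, -0.1, -1.0]
grip_width: 0.0228
gripper_force: 49.2
```

```bash
python3 go.py .6108 -.2245 .064
```

```text
pos [ 0.608  -0.2229  0.1715] scaled [0.015 0.008 0.537] xaxis [ 1.     0.001 -0.002] z [-0.002  0.001 -1.   ] clk 17.87 w 0.0228
```

Request:
play_rows([
  [[1, 0.008, 0.005, 0, 0], [1, 0.008, 0.005, 0, 0], [1, 0.008, 0.005, 0.12, 0], [1, 0.008, 0.005, 0.25, 0], [1, 0.008, 0.005, 0.38, 0], [1, 0.008, 0.005, 0.48, 0], [1, 0.008, 0.005, 0.52, 0], [1, 0.008, 0.005, 0.535, 0], [1, 0.008, 0.005, 0.535, 0], [1, 0.008, 0.005, 0.535, 0]],
])

```text
clock: 18.7
tcp_pos: [0.6114, -0.2248, 0.0666]
orientation: [3.141, 0.001, 0.003]
contact_force: [0.1, -0.4, -2.0]
grip_width: 0.023
gripper_force: 49.2
```

```bash
python3 go.py .6108 -.2245 .0605
```

```text
pos [ 0.6114 -0.2248  0.0666] scaled [-0.003 -0.002  0.03 ] xaxis [1.    0.    0.002] z [ 0.002 -0.001 -1.   ] clk 18.7 w 0.023
```

Request:
play_rows([
  [[1, 0, 0, 0.012, 0], [1, 0, 0, 0.02, 0], [1, 0, 0, 0.026, 0], [1, 0, 0, 0.028, 0], [1, 0, 0, 0.028, 0], [1, 0, 0, 0.028, 0]],
])

```text
clock: 19.2
tcp_pos: [0.6112, -0.225, 0.0609]
orientation: [3.141, 0.0, 0.002]
contact_force: [-1.3, 0.1, 5.6]
grip_width: 0.023
gripper_force: 50.2
```

Contact with the cup floor is made, so I release and rise.

Request:
play_rows([
  [[0.5, 0, 0, 0, 0], [0.3, 0, 0, 0, 0], [0, 0, 0, 0, 0], [0, 0, 0, 0, 0], [0, 0, 0, -0.1, 0], [0, 0, 0, -0.25, 0], [0, 0, 0, -0.4, 0], [0, 0, 0, -0.5, 0], [0, 0, 0, -0.7, 0], [0, 0, 0, -0.7, 0], [0, 0, 0, -0.7, 0]],
])

```text
clock: 20.12
tcp_pos: [0.6122, -0.2251, 0.2024]
orientation: [3.14, 0.0, 0.008]
contact_force: [-0.4, 0.9, -0.5]
grip_width: 0.0429
gripper_force: 0.0
```

Request:
play_rows([
  [[0, -0.2, 0, 0, 0], [0, -0.4, 0, 0, 0], [0, -0.6, 0, 0, 0], [0, -0.8, 0, 0, 0], [0, -0.8, 0, 0, 0], [0, -0.8, 0, 0, 0], [0, -0.8, 0, 0, 0]],
])

```text
clock: 20.7
tcp_pos: [0.4507, -0.2248, 0.1992]
orientation: [-3.141, 0.0, -0.0]
contact_force: [1.3, -0.5, 0.3]
grip_width: 0.0426
gripper_force: 0.0
```

```bash
python3 - <<'E'
from h import *
S=viewer.grab_frame("side");T=viewer.grab_frame("top")
def c(f,l,t,R,b,k): return cv2.resize(f["pixels"][t:b,l:R,::-1],None,fx=k,fy=k,interpolation=cv2.INTER_CUBIC)
cv2.imwrite("pics/f.png",np.hstack([c(S,230,140,430,340,2),c(T,180,140,380,340,2)]))
E
```

```text
(no output)
```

View pics/f.png

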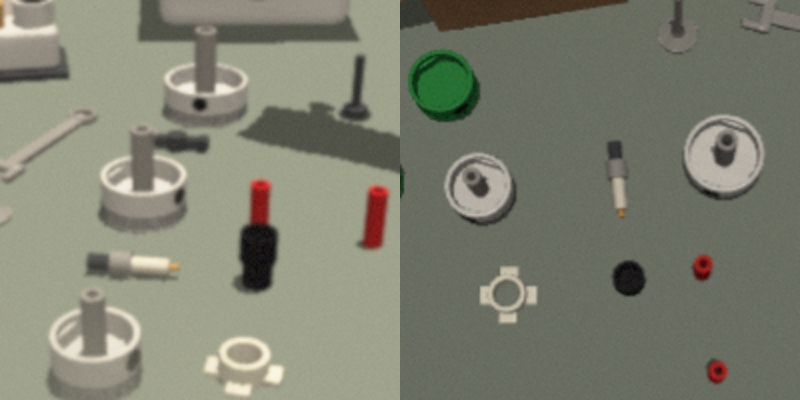

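All three pins stand upright near the middle of their pistons. The stand, socket, bolt and look-alikes are where they were.

```bash
python3 -c "
from bench import r
print(r.hand_in())"
```

```text
the job is handed in; nothing more can be done
None
```

The short, middle and long pins each stand upright near the middle of their own piston's cup; the stand stayed put when its pin was drawn out, and the job was handed in at about 21 s.

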